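# Change the valve on the leak tester and hold the test key turned

### The job

Change over the leak tester: lift the tested angle valve (round knob on top) off the test spigot and stand it down fully on the rack's free post, then set the ball valve (T-handle on its side) from the rack down fully on the spigot in its place. Then take the key from its slot in the rack, ease it fully home into the tester's keyhole (its pins stick: rock it, do not force it), turn it a quarter turn clockwise to its stop, and finish with the gripper still holding the key turned against its return spring. Leave the elbow, the tin and the spanner where they are.

Things in the scene. Friction and masses are not known exactly. Their poses are not given: they have to be found in the camera images.
- tester: Bench leak tester: fixed grey steel console 150 (its x) x 250 (its y) x 70 mm high, aluminium top plate. On top, at x = -5 mm: the test spigot at y = +70 mm, the keyhole at y = -70 mm; between them a flat round gauge (56 mm wide, 8 mm high) at x = 35 mm. It may stand on the robot's left or right. Origin: centre of the underside, z up.
- spigot (a point): Seat of the test spigot, 78 mm above the bench: centre of a black rubber washer (37 mm wide) on a steel flange (48 mm). From it a steel spigot 19 mm in diameter with a tapered nose stands up 26 mm. A valve is fitted when it stands upright over the spigot with its foot down on the washer.
- keyhole (a point): Centre of the keyhole's face, 76 mm above the bench: round steel bezel (30 mm) with a brass plug. At rest the plug's slot, 12 x 4.8 mm, has its long side along this point's y (the tester's y). The mouth is bevelled to 17 x 9.8 mm over its first 3 mm, so a key about 2 mm off is led in. z points up, out of the lock. Fully home the key's tip is 26 mm below this point.
- lock_pins (a point): Inside the lock, 12.5 mm below the face. Two sticky pins, 9 and 16 mm deep, catch the blade's tip when it is some 9 to 20 mm deep: a straight push stalls there at 5 to 12 N, less if the key is rocked 3 to 6 degrees to and fro about its axis while eased in at 15 to 30 mm/s. Over the last 4 mm the tip presses a spring plunger (up to 4 N); until it is down the plug is locked.
- key_valve (a joint): Turn of the plug, rad: 0 at rest, growing clockwise seen from above, stop at 1.571 (a quarter turn). It can turn only when the key is within 1.5 mm of fully home. A spring turns it back (0.03 N m at rest, 0.1 at the stop). The key has up to 0.18 rad of slack in the slot: turn the key about 1.75 rad from the slot's line to reach the stop. The gauge needle follows.
- key: The key, reversible (half a turn about z makes no difference), 30 g. Origin: tip of the blade; z along the key up to the bow. Steel blade 10 (x) x 3 (y) x 26 mm (z), its last 5 mm pointed at 45 degrees; shoulder 22 x 8 mm from z = 26 to 30, which stops on the keyhole's face when fully home; black moulded bow 30 (x) x 10 mm (y) from z = 30 to 64.
- key_grip (a point): Point on the key's axis in the bow, 52 mm above the tip: the TCP's place to grip the bow from above, across its 10 mm (key's y) with about 40 N; the fingertips then stay clear of the keyhole's face when the key is home.
- key_slot (a point): Mouth of the saw-cut slot in the rack's top, 30 mm above the bench, where the key stands at first, blade down to its shoulder, its x along the rack's y. The slot has 0.7 mm of play about the blade; lift the key straight up by 26 mm or more to clear it.
- rack: Valve rack: fixed timber block 80 (its x) x 290 (its y) x 30 mm high with three steel posts (17 mm in diameter, 26 mm high, tapered noses) at y = -110, -25 and 60 mm and the key's slot at y = 120 mm. The middle post is free; ball valve and elbow stand on the outer ones, either way round. It may stand on the robot's left or right. Origin: centre of the underside, z up.
- free_post (a point): Foot of the rack's free middle post, on its axis, at the block's top, 30 mm above the bench.
- angle_valve: Tested angle valve, grey plastic, 110 g, 63 mm high, at first on the spigot. Upright body 33 mm in diameter; side outlet (25 mm, centre 22 mm up) reaching 34 mm from the axis along its +x; on top a black round ribbed knob, 40 mm over the ribs, 49 to 63 mm up, to grip with the TCP 56 mm above the foot. Blind bore in the foot 24 mm wide, 30 mm deep. Origin: centre of the foot, z up.
- ball_valve: Ball valve to be fitted, grey plastic, 120 g, 72 mm high, at first on an outer post. Upright body 33 to 36 mm in diameter; black T-handle on its side (-x): a bar 44 mm along y, up to 33 mm from the axis, 31 to 41 mm up. Grip the plain top end (33 mm wide, 52 to 72 mm up), TCP 63 mm above the foot. Blind bore in the foot 24 mm wide, 30 mm deep. Origin: centre of the foot, z up.
- elbow: Bystander: grey plastic 90 degree elbow, 50 mm high, reaching 44 mm from its axis, on the rack's other outer post. Origin: centre of its foot.
- cement_tin: Bystander: round steel tin, 72 mm in diameter, 95 mm high, on the far side of the bench. Origin: centre of its underside.
- spanner: Bystander: flat steel spanner 190 mm long, 8 mm high, lying on the bench on the robot's side of the work. Origin: its middle.
Things that resemble listed ones, but are neither listed nor needed, are in the scene too. What is shaped like the angle_valve but purple, white or yellow is not meant.

How it is judged:
On the way, in this order (a step that is already met when the one before it is completed fails the run):
1. the angle valve stands upright on the free post, fully down and released (horizontal distance between angle_valve and free_post below 0.008 m and z of angle_valve in the frame of free_post below 0.004 m and angle between angle_valve's own z axis and vertical below 0.12 rad and contact force between angle_valve and the fingers below 0.2 N), for 0.2 s.
2. the ball valve stands upright on the test spigot, fully down and released (horizontal distance between ball_valve and spigot below 0.008 m and z of ball_valve in the frame of spigot below 0.004 m and angle between ball_valve's own z axis and vertical below 0.12 rad and contact force between ball_valve and the fingers below 0.2 N), for 0.2 s.
3. the key is fully home in the keyhole, not yet turned (z of key in the frame of keyhole below -0.0235 m and horizontal distance between key and keyhole below 0.004 m and angle between key's own z axis and vertical below 0.12 rad and value of joint key_valve below 0.3 rad), for 0.05 s.
4. the key is turned a quarter turn clockwise and gripped (z of key in the frame of keyhole below -0.0235 m and horizontal distance between key and keyhole below 0.004 m and angle between key's own z axis and vertical below 0.12 rad and value of joint key_valve above 1.38 rad and contact force between the fingers and key above 2 N), for 0.3 s.
At the end, for the whole second after the job is handed in: The angle valve stands upright and released on the free post and the ball valve on the test spigot (each within 8 mm of the axis and 4 mm of fully down); the key is home to within 2.5 mm, its plug is turned at least 79 degrees clockwise, and the fingers still grip the key (all of step 1 and all of step 2 and all of step 4); the arm keeps its last pose, push and grip.
It fails at once if the key is forced in: contact forces between key and tester add up to more than 75 N while it is not yet fully home (contact force between key and tester above 75 N and z of key in the frame of keyhole above -0.0235 m).
It fails at once if the elbow is disturbed (distance of elbow from where it was at the start of the episode above 0.015 m or angle between elbow's own z axis and vertical above 0.4 rad).
It fails at once if the tin is disturbed (distance of cement_tin from where it was at the start of the episode above 0.02 m).
It fails at once if the spanner is disturbed (distance of spanner from where it was at the start of the episode above 0.02 m).
It also fails if it takes over 72 s, if anything falls off the work surface, if the arm or the gripper's body presses on something with over 40 N, if the wrist force passes 120 N, or if a joint passes its speed limit or range.

### The arm

A 6-joint arm with a two-finger parallel gripper is mounted at the origin on the work surface. World frame = base frame: x ahead of the robot, y to its left, z up, the work surface at z = 0. Lengths are in m, angles in rad, forces in N, time in s.
With the tool pointing down it reaches from about 0.35 to 0.975 m from the base axis. Payload 4.9 kg.
Tool frame: the origin (TCP) lies between the finger pads, 19 mm behind the fingertips; this is the grasp point; z points along the fingers, y is the line along which they close (so a half turn about z gives the same grasp; the last joint's range is limited). The gripper opens to 85 mm and grips with 20 to 120 N. Pads are 22 mm wide; open, the fingers measure 114 mm over their backs; the gripper's body (76 mm by 85 mm) begins 54 mm behind the grasp point. The pads swing forward as they close: fully open they stand 13 mm farther back than shut.
Start: joints at [1.035, 0.053, 1.613, -0, 1.476, -0.119], TCP at [0.253, 0.571, 0.25] pointing down, gripper open.
Joint ranges: [-3.01, 3.01], [-1.01, 2.22], [0.06, 2.58], [-1.02, 4.17], [0.09, 2.62], [-3.14, 3.14]. Speed limits (rad/s): [2.57, 2.57, 3.14, 3.14, 3.14, 3.14].

### API

Orientations are given as a unit quaternion [w, x, y, z].
In Python, from plant import manip gives the robot as it stands. The module is installed in compiled form; this text tells all that it offers.
- The arm moves only by the tool move_arm, never from a script. Its argument "rows" is a list of rows, each a list of 7 numbers: the shift along the tool's x, y, z in cm, then the turn, a rotation vector about the tool's x, y, z in degrees, then the opening, from -1 (shut) to 1 (fully open). In form: [[tx, ty, tz, ax, ay, az, jaw], ...]. A call has 1 to 20 rows; each row shifts and turns the commanded pose from where the row before left it, along the tool's axes as they then stand; what a row does not reach is not made up. A row lasts 1/12 s, in which the tool goes at most 41.7 mm and 7.16 degrees, less where a joint would pass 70% of its speed; a pose out of reach is approached as far as the arm can. A call is refused whole if a number of a shift passes 4.17 or a number of a turn 7.16, either way. A call with a gripper value outside its range is refused whole. The fingers move at their own pace and stop on an object; the grip force is fixed at half the most. Time passes only in rows, so rows that do not move let the fingers close. It gives the time, the measured TCP pose, the force, the opening and the grip force at its end, in the units of the state.
- manip.state(): the state, without advancing time (a new reading comes with each control period).
- manip.grab_frame(name): name is "scene" or "top"; returns a dict with "img" (420x560x3 uint8, blue, green, red), "mtx" (3x3 intrinsics, pixels), "R" (3x3) and "t" (3): a world point X has camera coordinates R X + t. Camera axes: x right, y down, z forward; pixel columns grow to the right and rows downward; lengths in m; the calibration is good to about 2 mm. A picture is of the moment at which its call begins. There is no depth.
- manip.job_done(): hands the job in; it is judged then, once.
The state is a dict: "time": time; "joint_pos": joint angles; "joint_vel": joint speeds; "joint_efforts": joint torques, N m; "tool_pos": TCP position; "tool_rot": TCP orientation; "contact_force": force on the tool from outside, world axes, zero at the start; "ft_torque": the same for the moment, N m; "gripper_width": opening from 0.0 (shut) to 1.0 (fully open); "grasp_force": force on a finger pad.
Only numpy, scipy, OpenCV 4.12 (cv2) and the standard library are available. Lean on these libraries where they do the work, as an engineer would, in place of code of your own. Each camera call takes 0.05 s, during which the arm holds its last target. There are 200 camera calls.

## Working session

There is one attempt and no reset: what is moved stays moved. The work goes in short steps, Python scripts to look and compute and a tool call to move; the robot and the scene stay as the last step left them, time stands still between calls to the robot, and variables do not carry over. Pictures are saved under pics/ and viewed, at most 10 in all, crops included, and the job is handed in when it is done.

Besides the shell and the picture viewer there is one more tool, called after "Emit:" as name(argument=value, ...) on one line, values as JSON. move_arm: Moves the arm, as the interface text tells. Its arguments: {"type":"object","properties":{"rows":{"type":"array","items":{"type":"array","items":{"type":"number"}}}},"required":["rows"]}

```bash
mkdir -p pics; python3 - <<'E'
from plant import manip
import cv2, numpy as np
s=manip.state(); print({k:np.round(v,3) for k,v in s.items()})
for n in("scene","top"):
    f=manip.grab_frame(n); cv2.imwrite(f"pics/{n}0.png",f["img"]); print(n,f["mtx"],f["R"],f["t"])
    np.savez(f"pics/{n}0.npz",**f)
E
```

```text
{'time': np.float64(0.0), 'joint_pos': array([ 1.035,  0.053,  1.614, -0.   ,  1.476, -0.119]), 'joint_vel': array([-0.001,  0.003,  0.002, -0.001,  0.001,  0.   ]), 'joint_efforts': array([ 1.0000e-03, -3.9368e+01, -3.7018e+01,  0.0000e+00,  7.0000e-03,
        0.0000e+00]), 'tool_pos': array([0.253, 0.571, 0.249]), 'tool_rot': array([-0.   ,  0.207,  0.978, -0.001]), 'contact_force': array([ 0.223, -0.406,  0.401]), 'ft_torque': array([ 0.038, -0.014,  0.01 ]), 'grasp_force': np.float64(0.0), 'gripper_width': np.float64(1.001)}
scene [[425.7132509    0.         274.23737335]
 [  0.         425.7132509  205.1284768 ]
 [  0.           0.           1.        ]] [[-0.18522099  0.98268085 -0.00561494]
 [ 0.74387411  0.13647116 -0.65423768]
 [-0.64214056 -0.12535536 -0.75626816]] [ 0.11798841 -0.37378185  1.20089649]
top [[431.12793462   0.         280.03757884]
 [  0.         431.12793462 213.11362702]
 [  0.           0.           1.        ]] [[ 0.01701638 -0.9995901   0.02302346]
 [-0.99098166 -0.01992189 -0.13250837]
 [ 0.13291272 -0.02056101 -0.99091445]] [-0.01759771  0.57698719  0.98672317]
```

View pics/scene0.png

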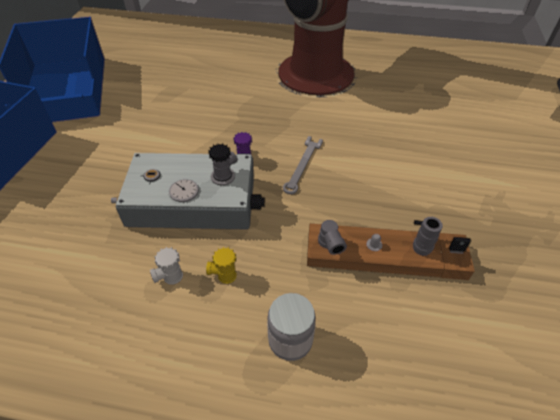

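View pics/top0.png

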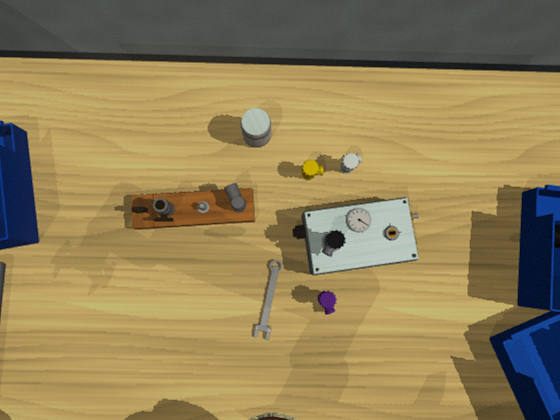

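Scene view: the angle valve with the black knob is at (220,160) on the tester, keyhole (151,175), elbow (330,236), free post (375,242), ball valve (427,236), key (460,244). Top view: knob (335,240), keyhole (392,232), free post (203,207), ball valve (162,207), key (140,209). The rack is on the robot's left and the tester on its right.

Could be taken for the angle valve: purple (243,142), white (168,265), yellow (224,264) in the scene view. I choose the grey one with the black knob on the spigot (220,160), and the ball valve with the T-handle at (427,236). I'll check both in a close crop.

```bash
python3 - <<'E'
import cv2, numpy as np
t=cv2.imread("pics/top0.png"); s=cv2.imread("pics/scene0.png")
z=lambda im,x,y:cv2.resize(im[y:y+75,x:x+100],None,fx=4,fy=4,interpolation=cv2.INTER_CUBIC)
m=np.vstack([np.hstack([z(t,120,175),z(t,320,200)]),np.hstack([z(s,390,200),z(s,130,135)])])
cv2.imwrite("pics/m1.png",cv2.convertScaleAbs(m,alpha=1.5))
E
```

```text
(no output)
```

View pics/m1.png

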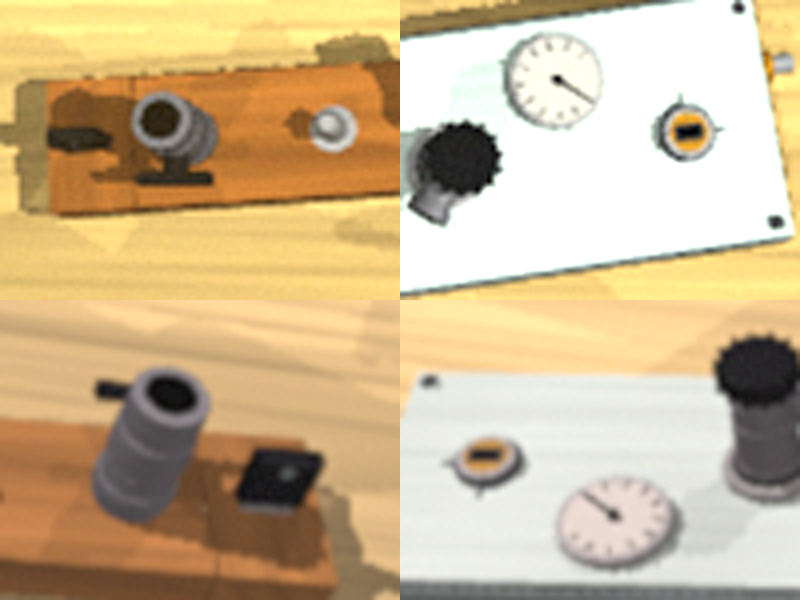

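The crop confirms the choice: a grey angle valve under a black ribbed knob, outlet toward the lower left in the top view. The ball valve has its T-bar on the robot side, and the key is at the rack's end. Next I measure by masks and rays.

```bash
cat > h.py <<'E'
import cv2, numpy as np
def load(n): return dict(np.load(f"pics/{n}.npz"))
def ray(f,p):
    d=f["R"].T@np.linalg.inv(f["mtx"])@np.array([p[0],p[1],1.]); return -f["R"].T@f["t"],d
def onz(f,p,z):
    c,d=ray(f,p); return c+d*(z-c[2])/d[2]
def tri(f,p,g,q):
    c,d=ray(f,p); e,k=ray(g,q)
    st=np.linalg.lstsq(np.c_[d,-k],e-c,rcond=None)[0]
    a=c+d*st[0]; b=e+k*st[1]; return (a+b)/2,np.linalg.norm(a-b)*1000
def proj(f,X):
    v=f["mtx"]@(f["R"]@np.asarray(X)+f["t"]); return v[:2]/v[2]
def mask(f,box,lo,hi,hsv=True):
    x,y,w,h=box; im=f["img"]; a=cv2.cvtColor(im,cv2.COLOR_BGR2HSV) if hsv else im
    m=np.zeros(im.shape[:2],np.uint8); m[y:y+h,x:x+w]=cv2.inRange(a,np.array(lo),np.array(hi))[y:y+h,x:x+w]; return m
def big(m):
    c=cv2.findContours(m,cv2.RETR_EXTERNAL,cv2.CHAIN_APPROX_NONE)[0]; return max(c,key=cv2.contourArea)
def cen(c):
    M=cv2.moments(c); return np.array([M["m10"],M["m01"]])/M["m00"]
E
python3 - <<'E'
from h import *
np.set_printoptions(precision=4,suppress=True)
T=load("top0");S=load("scene0")
h=lambda f,p:cv2.cvtColor(f["img"],cv2.COLOR_BGR2HSV)[p[1],p[0]]
for n,f,p in [("plate",T,(340,215)),("wood",T,(180,220)),("bench",T,(180,260)),("knob",T,(335,239)),("ring",T,(159,197)),("brass",T,(388,232)),("bow",T,(140,209)),("bowS",S,(456,242)),("post",T,(203,207)),("brassS",S,(152,172)),("knobS",S,(219,152)),("postS",S,(376,240))]: print(n,h(f,p))
plate=mask(T,(290,190,140,95),(0,0,110),(179,60,255)); r=cv2.minAreaRect(big(plate));print("plate",r)
pc=[onz(T,p,.07) for p in cv2.boxPoints(r)]; print(np.array(pc))
wood=mask(T,(110,180,160,60),(5,150,50),(15,255,255)); c=big(cv2.morphologyEx(wood,cv2.MORPH_CLOSE,np.ones((9,9)))); r=cv2.minAreaRect(c); print("rack",r,np.array([onz(T,p,.03) for p in cv2.boxPoints(r)]))
for n,bt,bs,lo,hi in [("knob",(318,222,34,30),(205,143,30,20),(0,0,0),(179,255,38)),
  ("brass",(380,220,24,24),(140,165,24,20),(8,140,60),(30,255,255)),
  ("bow",(127,203,22,14),(446,234,28,20),(0,0,0),(179,255,45)),
  ("post",(196,200,16,15),(366,232,18,20),(0,0,60),(179,70,255))]:
    a=big(mask(T,bt,lo,hi)); b=big(mask(S,bs,lo,hi)); ra=cv2.boundingRect(a);rb=cv2.boundingRect(b)
    print(n,cen(a),ra,cen(b),rb,tri(T,cen(a),S,cen(b)))
print("ball top",tri(T,(159.5,205.2),S,(433,223.3)))
E
```

```text
plate [ 69  22 183]
wood [ 14 182 143]
bench [ 21 131 146]
knob [38 41 25]
ring [ 14 157 128]
brass [ 17 162 112]
bow [ 19 102  35]
bowS [120  28  18]
post [ 23  20 113]
brassS [ 15 105  75]
knobS [ 0 10 26]
postS [ 0 12 83]
plate ((361.1700439453125, 235.1900177001953), (62.932498931884766, 106.3488540649414), 81.8698959350586)
[[ 0.5777 -0.0617  0.07  ]
 [ 0.6181 -0.3073  0.07  ]
 [ 0.4738 -0.3245  0.07  ]
 [ 0.4356 -0.0833  0.07  ]]
rack ((192.29225158691406, 207.848876953125), (33.59737777709961, 121.52732849121094), 86.22771453857422) [[0.6147 0.3513 0.03  ]
 [0.6404 0.0621 0.03  ]
 [0.559  0.0548 0.03  ]
 [0.5343 0.3411 0.03  ]]
knob [334.6854 239.2455] (325, 231, 20, 18) [219.3975 152.9768] (210, 145, 20, 17) (array([ 0.5108, -0.125 ,  0.131 ]), np.float64(3.0259384356156462))
 ** On entry to DLASCL parameter number  4 had an illegal value
 ** On entry to DLASCL parameter number  4 had an illegal value
 ** On entry to DLASCL parameter number  4 had an illegal value
 ** On entry to DLASCL parameter number  4 had an illegal value
 ** On entry to DLASCL parameter number  5 had an illegal value
 ** On entry to DLASCL parameter number  4 had an illegal valueh.py:19: RuntimeWarning: invalid value encountered in divide
  M=cv2.moments(c); return np.array([M["m10"],M["m01"]])/M["m00"]
Traceback (most recent call last):
  File "h.py", line 9, in tri
    st=np.linalg.lstsq(np.c_[d,-k],e-c,rcond=None)[0]
       ~~~~~~~~~~~~~~~^^^^^^^^^^^^^^^^^^^^^^^^^^^^
numpy.linalg.LinAlgError: SVD did not converge in Linear Least Squares
```

```bash
python3 - <<'E'
from h import *
np.set_printoptions(precision=4,suppress=True)
T=load("top0");S=load("scene0")
for n,bt,bs,lo,hi,ls,hs in [
  ("brass",(380,220,24,24),(140,165,24,20),(8,110,60),(22,255,255),(5,60,50),(22,255,255)),
  ("bow",(127,203,20,14),(446,234,28,20),(0,0,0),(179,255,48),(0,0,0),(179,255,40)),
  ("post",(194,198,20,18),(364,232,22,20),(0,0,60),(179,70,255),(0,0,60),(179,70,255))]:
  try:
    a=big(mask(T,bt,lo,hi)); b=big(mask(S,bs,ls,hs))
    a,b=cv2.convexHull(a),cv2.convexHull(b)
    print(n,cen(a),cv2.boundingRect(a),cen(b),cv2.boundingRect(b),tri(T,cen(a),S,cen(b)),cv2.minAreaRect(a))
  except Exception as e: print(n,"fail")
print("ball top",tri(T,(159.5,205.2),S,(433,223.3)), onz(T,(159.5,205.2),.102),onz(S,(433,223.3),.102))
print("kh",onz(T,(391.7,232.8),.076),onz(S,(152,174.3),.076))
print("knob",onz(T,(334.7,239.2),.141),onz(S,(219.4,152.98),.136))
# predictions from block models
def P(c,yaw,x,y,z):
    s,k=np.sin(yaw),np.cos(yaw); return np.array([c[0]+k*x-s*y,c[1]+s*x+k*y,z])
tc,ty=(.5263,-.1942),np.radians(9.1); rc,ry=(.587,.2023),np.radians(5.0)
for n,X in dict(spigot=P(tc,ty,-.005,.07,.141),kh=P(tc,ty,-.005,-.07,.076),post=P(rc,ry,0,-.025,.056),ball=P(rc,ry,0,.06,.102),key=P(rc,ry,0,.12,.068)).items(): print(n,X,proj(T,X),proj(S,X))
# angle valve outlet heading: grey outlet near knob ; ball handle bar
v=cv2.resize(T["img"][225:262,315:352],None,fx=1,fy=1)
E
python3 -c "
import numpy as np
from h import *
T=load('top0')
print('outlet',onz(T,(320+(437-400)/4,200+205/4),.1)-onz(T,(334.7,239.2),.141))
a,b=onz(T,(120+137/4,175+179/4),.066),onz(T,(120+212/4,175+179/4),.066);print('bar',a,b)"
```

```text
brass [391.8551 232.6464] (388, 228, 9, 10) [151.  173.5] (146, 170, 11, 8) (array([ 0.5327, -0.2645,  0.0739]), np.float64(1.8724528996934355)) ((391.800048828125, 232.6000213623047), (8.944271087646484, 8.049844741821289), 63.43495178222656)
bow [138.9512 209.3171] (132, 207, 15, 6) [458.9415 244.2636] (449, 238, 21, 14) (array([0.5782, 0.3228, 0.0476]), np.float64(2.0509368662704146)) ((139.0, 209.5), (5.0, 14.0), 90.0)
post [203.0175 206.8441] (198, 202, 11, 11) [374.436  242.5443] (367, 234, 15, 17) (array([0.5896, 0.1772, 0.0317]), np.float64(0.1141944863527053)) ((203.0, 207.0), (10.0, 10.0), 90.0)
ball top (array([0.5816, 0.2635, 0.098 ]), np.float64(0.0213838630282707)) [0.5811 0.2624 0.102 ] [0.5851 0.2622 0.102 ]
kh [ 0.5319 -0.2627  0.076 ] [ 0.5363 -0.2616  0.076 ]
knob [ 0.5098 -0.122   0.141 ] [ 0.5161 -0.1245  0.136 ]
spigot [ 0.5103 -0.1259  0.141 ] [336.5015 239.0171] [219.2729 148.748 ]
kh [ 0.5324 -0.2641  0.076 ] [392.3206 232.5595] [151.5206 172.748 ]
post [0.5892 0.1774 0.056 ] [201.3441 205.4705] [376.945  234.3707]
ball [0.5818 0.2621 0.102 ] [159.6865 204.8864] [432.8086 221.7547]
key [0.5765 0.3218 0.068 ] [137.1351 208.8531] [462.6863 236.5434]
outlet [-0.02384184  0.00598654 -0.041     ]
bar [0.55238288 0.28197512 0.066     ] [0.55322722 0.2392084  0.066     ]
```

```bash
cat > g.py <<'E'
# python3 g.py x y z [tool-y heading deg]: remaining shift in tool axes (cm), az (deg), tilt
import sys, numpy as np
from plant import manip
from scipy.spatial.transform import Rotation as Ro
s=manip.state(); w,x,y,z=s["tool_rot"]; R=Ro.from_quat([x,y,z,w]).as_matrix()
h=np.degrees(np.arctan2(R[1,1],R[0,1]))
print("t %.2f"%s["time"],"pos",np.round(s["tool_pos"],4),"head %.2f"%h,"tilt z",np.round(R[:,2],3),"F",np.round(s["contact_force"],1),"M",np.round(s["ft_torque"],2),"w %.3f g %.1f"%(s["gripper_width"],s["grasp_force"]),"q6 %.2f"%s["joint_pos"][5])
a=[float(v) for v in sys.argv[1:]]
if len(a)>=3: print("shift cm",np.round(R.T@(np.array(a[:3])-s["tool_pos"])*100,2))
if len(a)>3: print("az %.2f"%(h-a[3]))
E
echo ok
```

```text
ok
```

Emit:
move_arm(rows=[[0,0,0,0,0,6.8,1],[0,0,0,0,0,6.8,1],[0,0,0,0,0,6.8,1],[0,0,0,0,0,6.8,1],[0,0,0,0,0,6.8,1],[0,0,0,0,0,6.8,1],[0,0,0,0,0,6.8,1],[0,0,0,0,0,6.8,1],[0,0,0,0,0,6.7,1],[0,0,0,0,0,0,1],[0,0,0,0,0,0,1]])

```text
time: 1.02
tool_pos: [0.2529, 0.5712, 0.2494]
tool_rot: [0.0, 0.674, 0.738, -0.0]
contact_force: [0.4, -1.0, -0.6]
gripper_width: 0.998
grasp_force: 0.0
```

```bash
python3 g.py .5105 -.1252 .2 5
```

```text
t 1.02 pos [0.2529 0.5712 0.2494] head 5.19 tilt z [-0.    -0.001 -1.   ] F [ 0.4 -1.  -0.6] M [ 0.   -0.02  0.01] w 0.998 g 0.0 q6 0.94
shift cm [-71.68  19.36   4.99]
az 0.19
```

Emit:
move_arm(rows=[[-2,0.5,0,0,0,0,1],[-3.6,1,0,0,0,0,1],[-3.6,1,0.2,0,0,0,1],[-3.6,1,0.2,0,0,0,1],[-3.6,1,0.2,0,0,0,1],[-3.6,1,0.2,0,0,0,1],[-3.6,1,0.2,0,0,0,1],[-3.6,1,0.2,0,0,0,1],[-3.6,1,0.2,0,0,0,1],[-3.6,1,0.2,0,0,0,1],[-3.6,1,0.2,0,0,0,1],[-3.6,1,0.2,0,0,0,1],[-3.6,1,0.2,0,0,0,1],[-3.6,1,0.2,0,0,0,1],[-3.6,1,0.2,0,0,0,1],[-3.6,1,0.2,0,0,0,1],[-3.6,1,0.2,0,0,0,1],[-3.6,1,0.2,0,0,0,1],[-3.6,1,0.2,0,0,0,1],[-3.6,1,0.2,0,0,0,1]])

```text
time: 2.68
tool_pos: [0.5091, -0.1147, 0.2139]
tool_rot: [0.0, 0.675, 0.738, 0.0]
contact_force: [0.0, -0.2, 0.7]
gripper_width: 0.999
grasp_force: 0.0
```

```bash
python3 g.py .5105 -.1252 .2 5
```

```text
t 2.68 pos [ 0.5091 -0.1147  0.2139] head 5.16 tilt z [ 0.  0. -1.] F [ 0.  -0.2  0.7] M [-0.02 -0.05  0.  ] w 0.999 g 0.0 q6 -0.45
shift cm [-1.06  0.05  1.39]
az 0.16
```

Emit:
move_arm(rows=[[-0.6,-0.05,0.7,0,0,0,1],[-0.6,0,0.7,0,0,0,1],[0,0,0,0,0,0,1],[0,0,0,0,0,0,1]])

```text
time: 3.02
tool_pos: [0.5086, -0.1238, 0.1989]
tool_rot: [-0.001, 0.675, 0.738, -0.0]
contact_force: [0.4, -0.5, -0.2]
gripper_width: 1.002
grasp_force: 0.0
```

```bash
python3 g.py .5105 -.1252 .135 5; python3 - <<'E'
from plant import manip
from h import *
z=[]
for n,(x,y) in (("scene",(170,90)),("top",(275,185))):
    f=manip.grab_frame(n); np.savez(f"pics/{n}1.npz",**f); z.append(cv2.resize(f["img"][y:y+110,x:x+110],None,fx=3.6,fy=3.6,interpolation=cv2.INTER_CUBIC))
cv2.imwrite("pics/m2.png",cv2.convertScaleAbs(np.hstack(z),alpha=1.5))
E
```

```text
t 3.02 pos [ 0.5086 -0.1238  0.1989] head 5.10 tilt z [-0.002  0.001 -1.   ] F [ 0.4 -0.5 -0.2] M [ 0.04 -0.04  0.01] w 1.002 g 0.0 q6 -0.47
shift cm [-0.17  0.19  6.39]
az 0.10
```

View pics/m2.png

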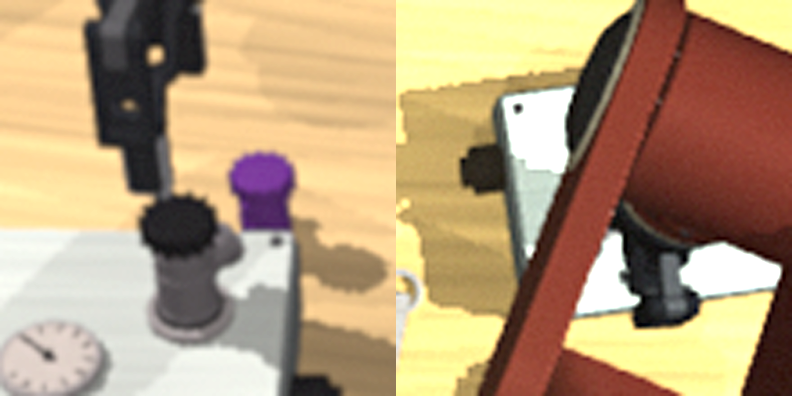

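Left (scene): the near finger (about (211,143)) is above and in front of the black knob (219,152). Right: the top view is masked by the arm. I check the finger's offset against its projected place.

```bash
python3 - <<'E'
from h import *
S=load("scene1")
for y in (-.135,-.113):
  for z in (.182,.195): print(y,z,proj(S,(.5086+.0425,-.1238+.004+(y+.124),z)),proj(S,(.5086+.057,-.1238+.004+(y+.124),z)))
for y in(-.145,-.105): print(proj(S,(.5105,y,.141)))
E
```

```text
-0.135 0.182 [207.57765442 146.02900853] [205.11552486 151.67001337]
-0.135 0.195 [206.61885682 140.16010534] [204.10983711 145.80226196]
-0.113 0.182 [220.05278179 147.57139401] [217.74389075 153.25431855]
-0.113 0.195 [219.26225164 141.70105861] [216.91065306 147.38570602]
[209.21203572 147.57830959]
[230.25783093 150.18901043]
```

Emit:
move_arm(rows=[[-0.1,0.15,0.8,0,0,0,1],[0,0,1,0,0,0,1],[0,0,1,0,0,0,1],[0,0,1,0,0,0,1],[0,0,1,0,0,0,1],[0,0,1,0,0,0,1],[0,0,0.5,0,0,0,1],[0,0,0,0,0,0,1],[0,0,0,0,0,0,-1],[0,0,0,0,0,0,-1],[0,0,0,0,0,0,-1],[0,0,0,0,0,0,-1],[0,0,0,0,0,0,-1],[0,0,0,0,0,0,-1],[0,0,0,0,0,0,-1],[0,0,0,0,0,0,-1]])

```text
time: 4.45
tool_pos: [0.5117, -0.1259, 0.1381]
tool_rot: [0.001, 0.675, 0.737, 0.0]
contact_force: [0.6, -0.4, 5.4]
gripper_width: 0.421
grasp_force: 60.0
```

```bash
python3 g.py .5105 -.1252 .2 5
```

```text
t 4.45 pos [ 0.5117 -0.1259  0.1381] head 5.02 tilt z [ 0.002 -0.001 -1.   ] F [ 0.6 -0.4  5.4] M [-0.03 -0.01  0.03] w 0.421 g 60.0 q6 -0.47
shift cm [ 0.08 -0.1  -6.19]
az 0.02
```

Emit:
move_arm(rows=[[0,0,-0.5,0,0,0,-1],[0,0,-1.5,0,0,0,-1],[0,0,-2,0,0,0,-1],[0,0,-2,0,0,0,-1],[0,0,-2,0,0,0,-1],[0,0,-1.5,0,0,0,-1],[1,0.4,-0.5,0,0,0,-1],[2,0.7,0,0,0,0,-1],[3,1,0,0,0,0,-1],[3,1.1,0,0,0,0,-1],[3,1.1,0,0,0,0,-1],[3,1.1,0,0,0,0,-1],[3,1.1,0,0,0,0,-1],[3,1.1,0,0,0,0,-1],[3,1.1,0,0,0,0,-1],[3,1,0,0,0,0,-1],[2,0.7,0,0,0,0,-1],[0.5,0.1,0,0,0,0,-1],[0,0,0,0,0,0,-1],[0,0,0,0,0,0,-1]])

```text
time: 6.12
tool_pos: [0.5889, 0.1774, 0.2356]
tool_rot: [-0.001, 0.675, 0.738, -0.001]
contact_force: [0.1, -0.2, -0.9]
gripper_width: 0.419
grasp_force: 60.3
```

```bash
python3 g.py .5893 .1773 .09 5
```

```text
t 6.12 pos [0.5889 0.1774 0.2356] head 5.05 tilt z [-0.002 -0.001 -1.   ] F [ 0.1 -0.2 -0.9] M [ 0.02 -0.04  0.03] w 0.419 g 60.3 q6 0.08
shift cm [-0.    0.07 14.56]
az 0.05
```

Emit:
move_arm(rows=[[0,0.03,1,0,0,0,-1],[0,0,2,0,0,0,-1],[0,0,2,0,0,0,-1],[0,0,2,0,0,0,-1],[0,0,1.5,0,0,0,-1],[0,0,1,0,0,0,-1],[0,0,1,0,0,0,-1],[0,0,1,0,0,0,-1],[0,0,1,0,0,0,-1],[0,0,1,0,0,0,-1],[0,0,0.5,0,0,0,-1],[0,0,0.3,0,0,0,-1],[0,0,0.2,0,0,0,-1],[0,0,0,0,0,0,-1]])

```text
time: 7.28
tool_pos: [0.5901, 0.1775, 0.0919]
tool_rot: [0.0, 0.675, 0.737, -0.0]
contact_force: [-0.1, -0.4, -1.8]
gripper_width: 0.419
grasp_force: 60.3
```

```bash
python3 g.py .5893 .1773 .09 5
```

```text
t 7.28 pos [0.5901 0.1775 0.0919] head 5.03 tilt z [-0. -0. -1.] F [-0.1 -0.4 -1.8] M [-0.04 -0.02  0.  ] w 0.419 g 60.3 q6 0.08
shift cm [-0.02 -0.09  0.19]
az 0.03
```

Nearly down; a little more until contact.

Emit:
move_arm(rows=[[0,0,0.1,0,0,0,-1],[0,0,0.1,0,0,0,-1],[0,0,0.1,0,0,0,-1],[0,0,0,0,0,0,-1]])

```text
time: 7.62
tool_pos: [0.5906, 0.1776, 0.0901]
tool_rot: [0.0, 0.675, 0.737, 0.001]
contact_force: [-1.3, 0.2, 2.7]
gripper_width: 0.422
grasp_force: 61.0
```

```bash
python3 g.py .5893 .1773 .09 5
```

```text
t 7.62 pos [0.5906 0.1776 0.0901] head 5.02 tilt z [ 0.001  0.    -1.   ] F [-1.3  0.2  2.7] M [-0.08  0.24 -0.01] w 0.422 g 61.0 q6 0.08
shift cm [-0.02 -0.14  0.01]
az 0.02
```

Emit:
move_arm(rows=[[0,0,0,0,0,0,1],[0,0,0,0,0,0,1],[0,0,0,0,0,0,1],[0,0,0,0,0,0,1],[0,0,0,0,0,0,1],[0,0,0,0,0,0,1],[0,0,-0.5,0,0,0,1],[0,0,-1,0,0,0,1],[0,0,-2,0,0,0,1],[0,0,-2,0,0,0,1],[0,0,-2,0,0,0,1],[0,0,-2,0,0,0,1],[2,-0.1,-1,0,0,0,1],[3,-0.1,0,0,0,0,1],[2.6,-0.1,0,0,0,0,1],[0.8,0,0,0,0,0,1],[0,0,0,0,0,0,1],[0,0,0,0,0,0,1]])

```text
time: 9.12
tool_pos: [0.5798, 0.2607, 0.1944]
tool_rot: [0.0, 0.675, 0.738, -0.0]
contact_force: [0.2, 0.1, -0.0]
gripper_width: 1.0
grasp_force: 0.0
```

```bash
python3 g.py .5818 .262 .095 5; python3 - <<'E'
from plant import manip
from h import *
z=[]
for n,(x,y) in (("scene",(340,165)),("top",(120,140))):
    f=manip.grab_frame(n); np.savez(f"pics/{n}2.npz",**f); z.append(cv2.resize(f["img"][y:y+110,x:x+130],None,fx=3,fy=3,interpolation=cv2.INTER_CUBIC))
cv2.imwrite("pics/m3.png",cv2.convertScaleAbs(np.hstack(z),alpha=1.5))
E
```

```text
t 9.12 pos [0.5798 0.2607 0.1944] head 5.07 tilt z [ 0.    -0.001 -1.   ] F [ 0.2  0.1 -0. ] M [-0.03  0.04 -0.02] w 1.000 g 0.0 q6 0.22
shift cm [0.12 0.21 9.94]
az 0.07
```

View pics/m3.png

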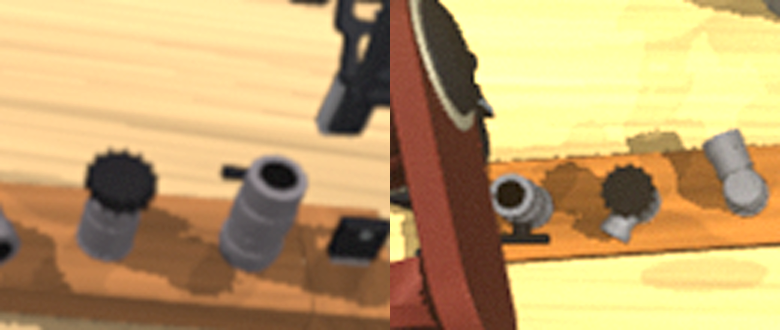

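The angle valve stands upright on the middle post (scene (380,226)), and the ball valve is unmoved at (433,223). The near finger's tip is at about (454,203), which I check by projection.

```bash
python3 - <<'E'
from h import *
S=load("scene2")
for y in (-.011,.011):
  for z in (.175,.188): print(y,z,proj(S,(.5798+.0425,.2607+.004+y,z)),proj(S,(.5798+.057,.2607+.004+y,z)))
f=S; m=mask(f,(410,205,45,40),(0,0,60),(179,60,255)); 
T=load("top2"); P=(.5818,.262)
for z in (.102,):
  for a in range(0,360,90): X=(P[0]+.0165*np.cos(np.radians(a)),P[1]+.0165*np.sin(np.radians(a)),z); print(a,proj(S,X),proj(T,X))
E
```

```text
-0.011 0.175 [441.9781669  211.31706909] [442.64474832 218.72261887]
-0.011 0.188 [444.55753468 205.64223733] [445.27358222 213.08009937]
0.011 0.175 [457.21510344 213.35875312] [458.11159367 220.8273888 ]
0.011 0.188 [460.04571495 207.69100264] [460.99936924 215.19321069]
0 [433.30146815 229.40504113] [160.12072132 197.54797559]
90 [442.87482025 223.15047649] [152.2488044  204.72301645]
180 [432.24559076 214.34171016] [159.31679962 212.23362086]
270 [422.71477349 220.38176132] [167.18526596 205.02484025]
```

Emit:
move_arm(rows=[[0.1,0.2,1,0,0,0,1],[0,0,1.5,0,0,0,1],[0,0,1.5,0,0,0,1],[0,0,1.5,0,0,0,1],[0,0,1.2,0,0,0,1],[0,0,1.2,0,0,0,1],[0,0,1.2,0,0,0,1],[0,0,0.7,0,0,0,1],[0,0,0,0,0,0,1],[0,0,0,0,0,0,-1],[0,0,0,0,0,0,-1],[0,0,0,0,0,0,-1],[0,0,0,0,0,0,-1],[0,0,0,0,0,0,-1],[0,0,0,0,0,0,-1],[0,0,0,0,0,0,-1],[0,0,0,0,0,0,-1]])

```text
time: 10.63
tool_pos: [0.5827, 0.2623, 0.0975]
tool_rot: [0.001, 0.675, 0.737, 0.001]
contact_force: [-0.1, -0.4, 5.8]
gripper_width: 0.368
grasp_force: 59.5
```

```bash
python3 g.py .5818 .262 .2 5
```

```text
t 10.63 pos [0.5827 0.2623 0.0975] head 5.02 tilt z [ 0.003  0.001 -1.   ] F [-0.1 -0.4  5.8] M [ 0.02 -0.07 -0.  ] w 0.368 g 59.5 q6 0.22
shift cm [ -0.02  -0.06 -10.25]
az 0.02
```

Emit:
move_arm(rows=[[0,0,-0.5,0,0,0,-1],[0,0,-1.5,0,0,0,-1],[0,0,-2,0,0,0,-1],[0,0,-2,0,0,0,-1],[0,0,-2,0,0,0,-1],[0,0,-2,0,0,0,-1],[0,0,-2,0,0,0,-1],[-1,-0.3,-1,0,0,0,-1],[-2,-0.6,0,0,0,0,-1],[-3.5,-1,0,0,0,0,-1],[-3.5,-1,0,0,0,0,-1],[-3.5,-1,0,0,0,0,-1],[-3.5,-1,0,0,0,0,-1],[-3.5,-1,0,0,0,0,-1],[-3.5,-1,0,0,0,0,-1],[-3.5,-1,0,0,0,0,-1],[-3.5,-1,0,0,0,0,-1],[-3.5,-1,0,0,0,0,-1],[-2.5,-0.5,0,0,0,0,-1],[-1,-0.1,0,0,0,0,-1]])

```text
time: 12.3
tool_pos: [0.5085, -0.1289, 0.2255]
tool_rot: [-0.0, 0.677, 0.736, -0.001]
contact_force: [0.9, 0.0, -1.5]
gripper_width: 0.369
grasp_force: 60.2
```

Emit:
move_arm(rows=[[0,0,0,0,0,0,-1],[0,0,0,0,0,0,-1]])

```text
time: 12.47
tool_pos: [0.5098, -0.1255, 0.2256]
tool_rot: [-0.001, 0.676, 0.737, 0.0]
contact_force: [-0.1, 0.1, -1.1]
gripper_width: 0.371
grasp_force: 60.2
```

```bash
python3 g.py .511 -.1256 .1455 5
```

```text
t 12.47 pos [ 0.5098 -0.1255  0.2256] head 4.96 tilt z [-0.001  0.001 -1.   ] F [-0.1  0.1 -1.1] M [-0.03  0.02  0.01] w 0.371 g 60.2 q6 -0.47
shift cm [-0.03  0.12  8.01]
az -0.04
```

Emit:
move_arm(rows=[[0,0.1,0.7,0,0,0,-1],[0,0,1.5,0,0,0,-1],[0,0,1,0,0,0,-1],[0,0,0.8,0,0,0,-1],[0,0,0.8,0,0,0,-1],[0,0,0.8,0,0,0,-1],[0,0,0.8,0,0,0,-1],[0,0,0.6,0,0,0,-1],[0,0,0.4,0,0,0,-1],[0,0,0.3,0,0,0,-1],[0,0,0.2,0,0,0,-1],[0,0,0.1,0,0,0,-1],[0,0,0.1,0,0,0,-1],[0,0,0,0,0,0,-1]])

```text
time: 13.63
tool_pos: [0.5116, -0.1258, 0.1456]
tool_rot: [0.0, 0.675, 0.737, 0.0]
contact_force: [0.6, 0.1, -1.2]
gripper_width: 0.366
grasp_force: 60.2
```

```bash
python3 g.py .511 -.1256 .1455 5
```

```text
t 13.63 pos [ 0.5116 -0.1258  0.1456] head 5.01 tilt z [ 0.001 -0.    -1.   ] F [ 0.6  0.1 -1.2] M [-0.    0.04  0.02] w 0.366 g 60.2 q6 -0.47
shift cm [ 0.02 -0.06  0.01]
az 0.01
```

Emit:
move_arm(rows=[[0,0,0.1,0,0,0,-1],[0,0,0.1,0,0,0,-1],[0,0,0,0,0,0,-1]])

```text
time: 13.88
tool_pos: [0.5118, -0.126, 0.1453]
tool_rot: [0.001, 0.675, 0.737, -0.0]
contact_force: [-3.7, 0.3, 9.0]
gripper_width: 0.366
grasp_force: 60.9
```

```bash
python3 g.py .511 -.1256 .1455 5
```

```text
t 13.88 pos [ 0.5118 -0.126   0.1453] head 5.03 tilt z [ 0.001 -0.001 -1.   ] F [-3.7  0.3  9. ] M [0.18 0.9  0.01] w 0.366 g 60.9 q6 -0.47
shift cm [ 0.04 -0.08 -0.02]
az 0.03
```

Emit:
move_arm(rows=[[0,0,0,0,0,0,1],[0,0,0,0,0,0,1],[0,0,0,0,0,0,1],[0,0,0,0,0,0,1],[0,0,0,0,0,0,1],[0,0,0,0,0,0,1],[0,0,-0.5,0,0,0,1],[0,0,-1,0,0,0,1],[0,0,-1.5,0,0,0,1],[0,0,-1.5,0,0,0,1],[0,0,-1.5,0,0,0,1],[0,0,-1,0,0,0,1],[1,0.3,0,0,0,0,1],[2,0.5,0,0,0,0,1],[3,0.8,0,0,0,0,1],[3,0.8,0,0,0,0,1]])

```text
time: 15.22
tool_pos: [0.5271, -0.0326, 0.2125]
tool_rot: [-0.0, 0.676, 0.737, -0.0]
contact_force: [0.2, 0.3, 0.1]
gripper_width: 1.0
grasp_force: 0.0
```

Emit:
move_arm(rows=[[3.5,0.8,0,0,0,0,1],[3.5,0.8,0,0,0,0,1],[3.5,0.8,0,0,0,0,1],[3.5,0.8,0,0,0,0,1],[3.5,0.8,0,0,0,0,1],[3.5,0.8,0,0,0,0,1],[3.5,0.8,0,0,0,0,1],[3.5,0.8,0,0,0,0,1],[3.5,0.8,0,0,0,0,1],[2.5,0.4,1,0,0,0,1],[1,0.3,2,0,0,0,1],[0,0,2,0,0,0,1],[0,0,1,0,0,0,1],[0,0,0,0,0,0,1],[0,0,0,0,0,0,1]])

```text
time: 16.47
tool_pos: [0.5747, 0.3215, 0.1521]
tool_rot: [-0.0, 0.676, 0.737, -0.001]
contact_force: [0.2, -0.1, 0.1]
gripper_width: 0.997
grasp_force: 0.0
```

```bash
python3 g.py .577 .322 .056 5; python3 - <<'E'
from plant import manip
from h import *
z=[]
for n,(x,y) in (("scene",(400,160)),("scene",(120,115)),("top",(300,190))):
    f=manip.grab_frame(n); np.savez(f"pics/{n}3.npz",**f); z.append(cv2.resize(f["img"][y:y+120,x:x+130],None,fx=2,fy=2,interpolation=cv2.INTER_CUBIC))
cv2.imwrite("pics/m4.png",cv2.convertScaleAbs(np.hstack(z),alpha=1.5))
E
```

```text
t 16.47 pos [0.5747 0.3215 0.1521] head 5.01 tilt z [-0.002 -0.001 -1.   ] F [ 0.2 -0.1  0.1] M [ 0.03 -0.04  0.  ] w 0.997 g 0.0 q6 0.31
shift cm [0.03 0.25 9.61]
az 0.01
```

View pics/m4.png

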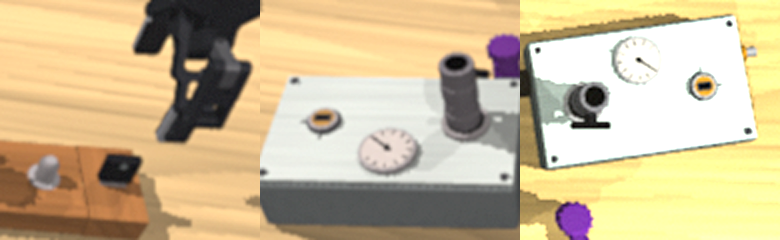

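The ball valve stands upright on the spigot (scene (350,155)). The key is still at (459,244), and the near finger's tip is at about (485,229). I refine the keyhole and the key in the clear views.

```bash
python3 - <<'E'
from h import *
np.set_printoptions(precision=4,suppress=True)
T=load("top3");S=load("scene3");T0=load("top0");S0=load("scene0")
plate=mask(T,(290,185,145,95),(0,0,110),(179,60,255)); r=cv2.minAreaRect(big(plate)); pc=np.array([onz(T,p,.07) for p in cv2.boxPoints(r)])
d=pc-np.roll(pc,1,0); L=np.linalg.norm(d,axis=1); print("plate",pc.mean(0),L,np.degrees(np.arctan2(d[:,1],d[:,0])))
for f,b,n in((T,(383,224,18,18),"T"),(S,(143,167,18,14),"S"),(T0,(383,224,18,18),"T0")):
    hsv=cv2.cvtColor(f["img"],cv2.COLOR_BGR2HSV); x,y,w,h=b
    sat=np.clip(hsv[y:y+h,x:x+w,1].astype(float)-60,0,None)*(hsv[y:y+h,x:x+w,0]<25)
    br=(sat>20).astype(np.uint8); c=cv2.convexHull(np.vstack(cv2.findContours(br,cv2.RETR_EXTERNAL,cv2.CHAIN_APPROX_NONE)[0])); q=cen(c)+[x,y]; print(n,q,cv2.boundingRect(c),onz(f,q,.076))
# key bow: project model outline corners, compare with measured hull boxes
for dy in (0,):
  c=np.array([.5775,.3218]); k,s=np.cos(np.radians(5)),np.sin(np.radians(5))
  for f,bx,n in((T0,(125,200,24,17),"T"),(S0,(446,232,28,22),"S")):
    P=np.array([proj(f,(c[0]+k*a-s*b,c[1]+s*a+k*b,z)) for a in(-.005,.005) for b in(-.015,.015) for z in(.034,.068)])
    hull=cv2.convexHull(P.astype(np.float32)); print(n,"model",P.min(0),P.max(0),cen(hull))
    for th in (35,48,60):
      m=big(mask(f,bx,(0,0,0),(179,255,th))); b=cv2.boundingRect(m); print(th,b,cen(cv2.convexHull(m)))
E
```

```text
plate [ 0.5264 -0.1938  0.07  ] [0.144  0.2496 0.1457 0.2449] [   8.635   -80.6623 -173.2069   98.9907]
T [391.7576 232.5505] (4, 4, 10, 10) [ 0.5324 -0.2628  0.076 ]
S [151.0177 173.528 ] (3, 3, 11, 8) [ 0.5347 -0.2643  0.076 ]
T0 [391.7576 232.5505] (4, 4, 10, 10) [ 0.5324 -0.2628  0.076 ]
T model [130.5349 205.8592] [147.9826 212.9962] [139.2581 209.4335]
35 (139, 207, 8, 5) [142.7287 209.2868]
48 (132, 207, 16, 6) [139.1864 209.3228]
60 (132, 207, 16, 6) [139.1951 209.4099]
S model [447.4646 234.0235] [472.1861 251.2509] [459.7099 242.6022]
35 (449, 238, 21, 13) [458.9237 244.0249]
48 (449, 238, 21, 14) [459.0554 244.356 ]
60 (449, 237, 21, 16) [458.9147 244.3905]
```

Emit:
move_arm(rows=[[0,0.3,1,0,0,0,1],[0,0,1.5,0,0,0,1],[0,0,1.5,0,0,0,1],[0,0,1.5,0,0,0,1],[0,0,1.5,0,0,0,1],[0,0,1.2,0,0,0,1],[0,0,0.8,0,0,0,1],[0,0,0.5,0,0,0,1],[0,0,0,0,0,0,1],[0,0,0,0,0,0,1],[0,0,0,0,0,0,1]])

```text
time: 17.53
tool_pos: [0.5791, 0.3223, 0.0591]
tool_rot: [0.0, 0.675, 0.737, 0.001]
contact_force: [0.0, 0.1, 0.8]
gripper_width: 0.998
grasp_force: 0.0
```

```bash
python3 g.py .578 .3215 .056 5
```

```text
t 17.53 pos [0.5791 0.3223 0.0591] head 5.02 tilt z [ 0.002  0.001 -1.   ] F [0.  0.1 0.8] M [-0.    0.03 -0.09] w 0.998 g 0.0 q6 0.31
shift cm [-0.07 -0.12  0.31]
az 0.02
```

Emit:
move_arm(rows=[[-0.06,-0.05,0.15,0,0,0,1],[0,0,0.15,0,0,0,1],[0,0,0,0,0,0,1],[0,0,0,0,0,0,-1],[0,0,0,0,0,0,-1],[0,0,0,0,0,0,-1],[0,0,0,0,0,0,-1],[0,0,0,0,0,0,-1],[0,0,0,0,0,0,-1],[0,0,0,0,0,0,-1],[0,0,0,0,0,0,-1],[0,0,0,0,0,0,-1],[0,0,0,0,0,0,-1]])

```text
time: 18.62
tool_pos: [0.5783, 0.3214, 0.0552]
tool_rot: [0.0, 0.675, 0.737, 0.0]
contact_force: [1.0, 0.1, -0.5]
gripper_width: 0.105
grasp_force: 60.4
```

```bash
python3 g.py .578 .3215 .056 5
```

```text
t 18.62 pos [0.5783 0.3214 0.0552] head 5.02 tilt z [ 0.001  0.    -1.   ] F [ 1.   0.1 -0.5] M [ 0.02 -0.26 -0.05] w 0.105 g 60.4 q6 0.31
shift cm [ 0.01 -0.03 -0.08]
az 0.02
```

Emit:
move_arm(rows=[[0,0,-0.4,0,0,0,-1],[0,0,-0.8,0,0,0,-1],[0,0,-1,0,0,0,-1],[0,0,-1.5,0,0,0,-1],[0,0,-2,0,0,0,-1],[0,0,-2.5,0,0,0,-1],[0,0,-2.5,0,0,0,-1],[0,0,-2.5,0,0,0,-1],[0,0,-2.5,0,0,0,-1],[0,0,-2.5,0,0,0,-1],[0,0,-1.5,0,0,0,-1],[-1,-0.2,-0.5,0,0,0,-1],[-2,-0.3,0,0,0,0,-1],[-3,-0.5,0,0,0,0,-1],[-3,-0.5,0,0,0,0,-1],[-3,-0.5,0,0,0,0,-1],[-3,-0.5,0,0,0,0,-1],[-3,-0.5,0,0,0,0,-1],[-3,-0.5,0,0,0,0,-1],[-3,-0.5,0,0,0,0,-1]])

```text
time: 20.28
tool_pos: [0.5574, 0.0769, 0.2556]
tool_rot: [-0.001, 0.675, 0.737, -0.001]
contact_force: [0.3, -0.3, -0.4]
gripper_width: 0.107
grasp_force: 60.2
```

Emit:
move_arm(rows=[[-3,-0.5,0,0,0,0,-1],[-3,-0.5,0,0,0,0,-1],[-3,-0.5,0,0,0,0,-1],[-3,-0.5,0,0,0,0,-1],[-3,-0.5,0,0,0,0,-1],[-3,-0.5,0,0,0,0,-1],[-3,-0.5,0,0,0,0,-1],[-3,-0.5,0,0,0,0,-1],[-3,-0.5,0,0,0,0,-1],[-2.5,-0.5,0,0,0,0,-1],[-1.5,-0.3,0,0,0,0,-1],[-0.5,0,0,0,0,-2,-1],[0,0,0,0,0,-2.1,-1],[0,0,0,0,0,0,-1],[0,0,0,0,0,0,-1]])

```text
time: 21.53
tool_pos: [0.5333, -0.2392, 0.2562]
tool_rot: [-0.001, 0.649, 0.761, -0.0]
contact_force: [-0.8, -0.4, -0.3]
gripper_width: 0.107
grasp_force: 60.2
```

```bash
python3 g.py .5335 -.2637 .14 9.1
```

```text
t 21.53 pos [ 0.5333 -0.2392  0.2562] head 9.07 tilt z [-0.002  0.001 -1.   ] F [-0.8 -0.4 -0.3] M [-0.01  0.04 -0.03] w 0.107 g 60.2 q6 -0.71
shift cm [-2.44 -0.35 11.62]
az -0.03
```

Emit:
move_arm(rows=[[-0.8,-0.1,0,0,0,0,-1],[-1,-0.15,1,0,0,0,-1],[-0.6,-0.1,1.5,0,0,0,-1],[0,0,2,0,0,0,-1],[0,0,2,0,0,0,-1],[0,0,2,0,0,0,-1],[0,0,1.5,0,0,0,-1],[0,0,0.9,0,0,0,-1],[0,0,0,0,0,0,-1],[0,0,0,0,0,0,-1],[0,0,0,0,0,0,-1]])

```text
time: 22.45
tool_pos: [0.5348, -0.2645, 0.1492]
tool_rot: [0.001, 0.649, 0.761, 0.0]
contact_force: [0.8, -0.0, 0.1]
gripper_width: 0.105
grasp_force: 60.2
```

```bash
python3 g.py .5335 -.2637 .132 9.1; python3 - <<'E'
from plant import manip
from h import *
z=[]
for n,(x,y) in (("scene",(115,120)),("top",(350,190))):
    f=manip.grab_frame(n); np.savez(f"pics/{n}4.npz",**f); z.append(cv2.resize(f["img"][y:y+80,x:x+80],None,fx=5,fy=5,interpolation=cv2.INTER_CUBIC))
cv2.imwrite("pics/m5.png",cv2.convertScaleAbs(np.hstack(z),alpha=1.8))
E
```

```text
t 22.45 pos [ 0.5348 -0.2645  0.1492] head 9.11 tilt z [ 0.002 -0.001 -1.   ] F [ 0.8 -0.   0.1] M [ 0.02 -0.02  0.02] w 0.105 g 60.2 q6 -0.74
shift cm [ 0.1  -0.12  1.72]
az 0.01
```

View pics/m5.png

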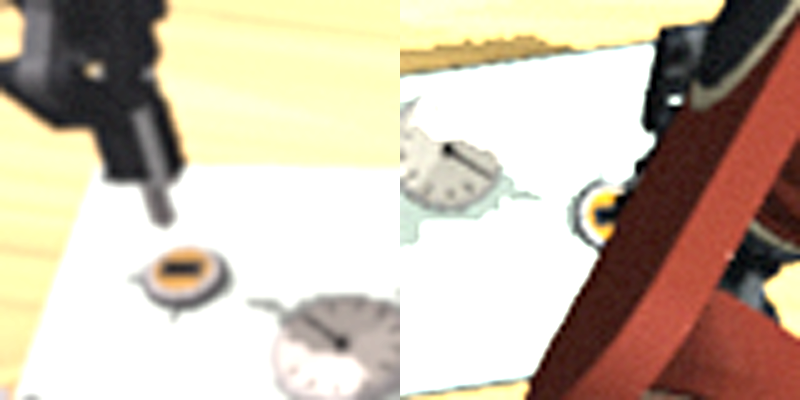

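The scene view shows the blade's tip at about (147.6,164.8), above the slot at (151.4,173.6).

```bash
python3 - <<'E'
from h import *
S=load("scene4")
print("tip",proj(S,(.5348,-.2645,.098)),"hole",proj(S,(.5335,-.2637,.076)))
h=cv2.cvtColor(S["img"],cv2.COLOR_BGR2HSV)[156:170,140:156,2]; print(h)
g=cv2.cvtColor(S["img"],cv2.COLOR_BGR2HSV)[168:180,142:162,2]; print(g)
E
```

```text
tip [148.30621098 165.41548026] hole [151.51704059 173.15278692]
[[ 81  81  75  60  58  68  73  75  78  93 117 155 172 172 171 170]
 [136 136 123  93  74  67  65  75  99 131 150 169 173 172 172 172]
 [168 168 153 112  79  65  56  72 108 151 169 173 171 172 171 172]
 [172 172 161 126  85  65  54  65  97 141 169 172 170 170 170 171]
 [169 171 166 140  94  69  57  61  88 128 165 171 170 170 170 170]
 [167 169 168 151 106  74  60  58  76 110 153 170 169 168 169 169]
 [167 168 168 158 122  84  64  57  67  94 136 165 169 168 168 167]
 [166 167 167 162 138  93  69  57  64  91 131 162 168 167 167 166]
 [166 167 167 167 151 115  89  72  78 108 144 166 169 167 167 165]
 [168 169 169 169 164 149 130 111 113 142 165 171 170 167 165 162]
 [171 171 171 172 172 170 165 152 151 167 174 173 170 165 161 159]
 [172 172 172 172 173 174 174 172 171 172 170 168 165 161 159 160]
 [172 172 172 172 172 173 173 173 171 164 155 152 150 148 150 154]
 [171 171 172 172 173 172 168 162 157 148 141 139 136 137 138 141]]
[[172 172 172 173 173 173 171 164 155 152 150 148 150 154 155 158 160 161
  160 159]
 [172 172 1
[... 224 characters left out ...]
 105 115
  144 159]
 [160 153 143 137 126 100  79  75  75  75  75  74  79  98 120 122 104  87
  121 153]
 [150 138 129 130 121  82  42  26  28  27  29  33  54  92 124 126 108  74
   99 139]
 [133 122 123 129 117  80  54  48  49  49  51  53  67 103 131 126 104  66
   80 123]
 [111 104 117 129 122 107 102 102 103 104 104 103 105 116 127 117  89  57
   73 114]
 [115  98 108 129 135 133 134 136 136 138 139 137 131 124 115  95  66  53
   78 113]
 [145 118 100 120 132 132 134 137 136 137 139 135 122 111  92  67  55  66
   93 124]
 [157 137 101  99 112 119 122 126 124 121 121 115  99  83  63  52  66  92
  114 139]
 [159 150 118  85  83  91  97 102  98  94  91  83  68  56  55  75 103 127
  140 154]]
```

Emit:
move_arm(rows=[[0.1,-0.06,0,0,0,0,-1],[0.05,-0.06,0.2,0,0,0,-1],[0,0,0.5,0,0,0,-1],[0,0,0.5,0,0,0,-1],[0,0,0.3,0,0,0,-1],[0,0,0.2,0,0,0,-1],[0,0,0.2,0,0,0,-1],[0,0,0.2,0,0,0,-1],[0,0,0.2,0,0,0,-1],[0,0,0.2,0,0,0,-1],[0,0,0,0,0,0,-1],[0,0,0,0,0,0,-1]])

```text
time: 23.55
tool_pos: [0.5327, -0.2626, 0.1229]
tool_rot: [-0.0, 0.649, 0.761, -0.0]
contact_force: [-0.1, -0.1, -0.4]
gripper_width: 0.108
grasp_force: 60.2
```

```bash
python3 g.py .5335 -.2632 .1272 9.1
```

```text
t 23.55 pos [ 0.5327 -0.2626  0.1229] head 9.12 tilt z [-0.  0. -1.] F [-0.1 -0.1 -0.4] M [-0.    0.03  0.05] w 0.108 g 60.2 q6 -0.74
shift cm [-0.07  0.07 -0.43]
az 0.02
```

Emit:
move_arm(rows=[[0,0,0.1,0,0,0,-1],[0,0,0.1,0,0,0,-1],[0,0,0.1,0,0,0,-1],[0,0,0.1,0,0,0,-1],[0,0,0,0,0,0,-1],[0,0,0,0,0,0,-1]])

```text
time: 24.05
tool_pos: [0.5329, -0.2628, 0.1191]
tool_rot: [0.0, 0.649, 0.761, -0.0]
contact_force: [-0.1, -0.4, 0.5]
gripper_width: 0.108
grasp_force: 60.3
```

```bash
python3 g.py .5335 -.2632 .1012 9.1
```

```text
t 24.05 pos [ 0.5329 -0.2628  0.1191] head 9.12 tilt z [ 0. -0. -1.] F [-0.1 -0.4  0.5] M [-0.11 -0.02 -0.02] w 0.108 g 60.3 q6 -0.74
shift cm [-0.05  0.06  1.79]
az 0.02
```

Emit:
move_arm(rows=[[0,0,0.1,0,0,4.5,-1],[0,0,0.15,0,0,-4.5,-1],[0,0,0.15,0,0,-4.5,-1],[0,0,0.15,0,0,4.5,-1],[0,0,0.15,0,0,4.5,-1],[0,0,0.15,0,0,-4.5,-1],[0,0,0.15,0,0,-4.5,-1],[0,0,0.15,0,0,4.5,-1]])

```text
time: 24.72
tool_pos: [0.5342, -0.2645, 0.1096]
tool_rot: [0.003, 0.648, 0.762, -0.001]
contact_force: [-0.1, -4.4, 4.0]
gripper_width: 0.104
grasp_force: 60.6
```

```bash
python3 g.py .5335 -.2632 .1012 9.1
```

```text
t 24.72 pos [ 0.5342 -0.2645  0.1096] head 9.22 tilt z [ 0.004 -0.005 -1.   ] F [-0.1 -4.4  4. ] M [-0.7  -0.05 -0.03] w 0.104 g 60.6 q6 -0.74
shift cm [ 0.15 -0.05  0.84]
az 0.12
```

Emit:
move_arm(rows=[[-0.1,0,0.05,0,0,4.5,-1],[-0.05,0,0.15,0,0,-4.5,-1],[0,0,0.15,0,0,-4.5,-1],[0,0,0.15,0,0,4.5,-1],[0,0,0.15,0,0,4.5,-1],[0,0,0.15,0,0,-4.5,-1],[0,0,0,0,0,-4.5,-1],[0,0,0,0,0,4.5,-1]])

```text
time: 25.38
tool_pos: [0.5342, -0.2645, 0.1011]
tool_rot: [0.001, 0.648, 0.762, 0.001]
contact_force: [2.0, 1.5, 4.5]
gripper_width: 0.105
grasp_force: 60.7
```

```bash
python3 g.py .5335 -.2632 .1012 9.1
```

```text
t 25.38 pos [ 0.5342 -0.2645  0.1011] head 9.21 tilt z [ 0.003 -0.001 -1.   ] F [2.  1.5 4.5] M [ 0.21 -0.31  0.04] w 0.105 g 60.7 q6 -0.75
shift cm [ 0.14 -0.05 -0.01]
az 0.11
```

Emit:
move_arm(rows=[[0,0,0.1,0,0,0,-1],[0,0,0.1,0,0,0,-1],[0,0,0,0,0,0,-1],[0,0,0,0,0,0,-1]])

```text
time: 25.72
tool_pos: [0.5347, -0.2648, 0.1005]
tool_rot: [0.002, 0.648, 0.761, 0.001]
contact_force: [-0.5, 1.1, 9.8]
gripper_width: 0.11
grasp_force: 61.8
```

```bash
python3 g.py .5342 -.2645 .1012 9.1
```

```text
t 25.72 pos [ 0.5347 -0.2648  0.1005] head 9.16 tilt z [ 0.004 -0.002 -1.   ] F [-0.5  1.1  9.8] M [0.29 0.14 0.05] w 0.110 g 61.8 q6 -0.74
shift cm [ 0.04 -0.04 -0.07]
az 0.06
```

Emit:
move_arm(rows=[[0,0,0,0,0,5,-1],[0,0,0,0,0,5,-1],[0,0,0,0,0,5,-1],[0,0,0,0,0,5,-1],[0,0,0,0,0,5,-1],[0,0,0,0,0,5,-1],[0,0,0,0,0,5,-1],[0,0,0,0,0,5,-1],[0,0,0,0,0,0,-1]])

```text
time: 26.47
tool_pos: [0.533, -0.2647, 0.1005]
tool_rot: [0.0, 0.87, 0.493, -0.001]
contact_force: [-6.7, 2.1, 13.9]
gripper_width: 0.11
grasp_force: 62.4
```

```bash
python3 g.py .5342 -.2645 .1012 -91
```

```text
t 26.47 pos [ 0.533  -0.2647  0.1005] head -30.99 tilt z [-0.001 -0.001 -1.   ] F [-6.7  2.1 13.9] M [0.48 1.28 0.02] w 0.110 g 62.4 q6 -0.04
shift cm [ 0.08  0.09 -0.07]
az 60.01
```

Emit:
move_arm(rows=[[-0.04,-0.07,0,0,0,5,-1],[0,0,0,0,0,5,-1],[0,0,0,0,0,5,-1],[0,0,0,0,0,5,-1],[0,0,0,0,0,5,-1],[0,0,0,0,0,5,-1],[0,0,0,0,0,5,-1],[0,0,0,0,0,5,-1],[0,0,0,0,0,5,-1],[0,0,0,0,0,5,-1],[0,0,0,0,0,5,-1],[0,0,0,0,0,5,-1],[0,0,0,0,0,2,-1],[0,0,0,0,0,0,-1],[0,0,0,0,0,0,-1],[0,0,0,0,0,0,-1],[0,0,0,0,0,0,-1]])

```text
time: 27.88
tool_pos: [0.5321, -0.2632, 0.1005]
tool_rot: [-0.001, 1.0, -0.025, -0.001]
contact_force: [-8.2, 7.8, 16.2]
gripper_width: 0.106
grasp_force: 62.8
```

```bash
python3 g.py .5342 -.2645 .1012 -91; python3 - <<'E'
from plant import manip
from h import *
f=manip.grab_frame("scene"); np.savez("pics/scene5.npz",**f)
z=[cv2.resize(f["img"][y:y+100,x:x+130],None,fx=3,fy=3,interpolation=cv2.INTER_CUBIC) for x,y in((125,120),(330,180))]
cv2.imwrite("pics/m6.png",cv2.convertScaleAbs(np.hstack(z),alpha=1.5))
E
```

```text
t 27.88 pos [ 0.5321 -0.2632  0.1005] head -92.81 tilt z [-0.002  0.003 -1.   ] F [-8.2  7.8 16.2] M [1.36 1.39 0.06] w 0.106 g 62.8 q6 1.03
shift cm [ 0.22  0.12 -0.07]
az -1.81
```

View pics/m6.png

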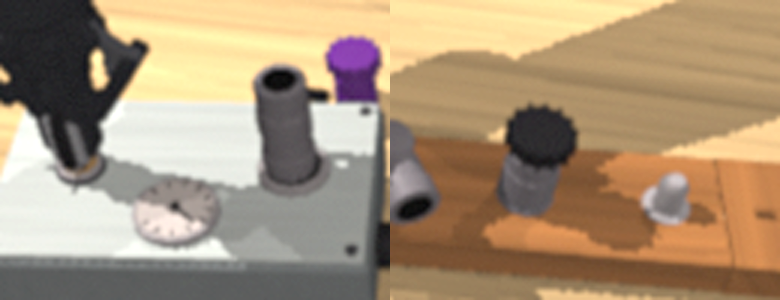

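The key is down in the keyhole (about (151,175)), both valves stand upright, and the bare post is at (553,246). I check the needle's angle.

```bash
python3 - <<'E'
from h import *
c,s=np.cos(np.radians(9.1)),np.sin(np.radians(9.1)); x,y=.035,0
G=np.array([.5264+c*.035+.001,-.1940+s*.035,.078])
for n in("scene0","scene5"):
    f=load(n); g=cv2.cvtColor(f["img"],cv2.COLOR_BGR2GRAY).astype(np.float32)
    P=lambda r,a: proj(f,G+[r*np.cos(a),r*np.sin(a),0])
    A=np.radians(np.arange(0,360,10)); v=[]
    for a in A:
        p=np.array([P(r,a) for r in np.linspace(.006,.016,8)],np.float32); v.append(cv2.remap(g,p[:,0].copy(),p[:,1].copy(),1).mean())
    v=np.array(v).round().astype(int); print(n,proj(f,G),dict(zip(range(0,360,10),v.tolist())))
E
```

```text
scene0 [183.38016945 187.93159229] {0: 144, 10: 144, 20: 144, 30: 144, 40: 144, 50: 145, 60: 146, 70: 147, 80: 147, 90: 148, 100: 148, 110: 149, 120: 147, 130: 148, 140: 148, 150: 147, 160: 149, 170: 149, 180: 147, 190: 147, 200: 147, 210: 144, 220: 142, 230: 133, 240: 108, 250: 109, 260: 129, 270: 140, 280: 146, 290: 147, 300: 147, 310: 147, 320: 147, 330: 147, 340: 146, 350: 145}
scene5 [183.38016945 187.93159229] {0: 148, 10: 148, 20: 146, 30: 138, 40: 114, 50: 89, 60: 93, 70: 104, 80: 108, 90: 108, 100: 108, 110: 108, 120: 106, 130: 103, 140: 99, 150: 96, 160: 96, 170: 96, 180: 94, 190: 95, 200: 95, 210: 93, 220: 93, 230: 94, 240: 94, 250: 94, 260: 95, 270: 100, 280: 116, 290: 133, 300: 141, 310: 142, 320: 144, 330: 147, 340: 150, 350: 150}
```

Emit:
move_arm(rows=[[0,0,0,0,0,2,-1],[0,0,0,0,0,1.5,-1],[0,0,0,0,0,0,-1],[0,0,0,0,0,0,-1],[0,0,0,0,0,0,-1],[0,0,0,0,0,0,-1]])

```text
time: 28.43
tool_pos: [0.5321, -0.2631, 0.1005]
tool_rot: [-0.001, 0.998, -0.055, -0.001]
contact_force: [-8.4, 7.2, 16.6]
gripper_width: 0.106
grasp_force: 62.8
```

```bash
python3 g.py; python3 - <<'E'
from plant import manip
from h import *
f=manip.grab_frame("scene"); f0=load("scene5")
c,s=np.cos(np.radians(9.1)),np.sin(np.radians(9.1)); G=np.array([.5264+c*.035+.001,-.1940+s*.035,.078])
for f in (f0,f):
    g=cv2.cvtColor(f["img"],cv2.COLOR_BGR2GRAY).astype(np.float32); v=[]
    for a in np.radians(range(30,80,4)):
        p=np.array([proj(f,G+[r*np.cos(a),r*np.sin(a),0]) for r in np.linspace(.006,.016,8)],np.float32); v.append(int(cv2.remap(g,p[:,0].copy(),p[:,1].copy(),1).mean()))
    print(v)
E
```

```text
t 28.43 pos [ 0.5321 -0.2631  0.1005] head -96.31 tilt z [-0.002  0.003 -1.   ] F [-8.4  7.2 16.6] M [1.43 1.37 0.18] w 0.106 g 62.8 q6 1.10
[137, 130, 120, 107, 96, 88, 87, 90, 96, 100, 104, 106, 107]
[128, 115, 101, 94, 94, 100, 105, 108, 109, 108, 107, 106, 107]
```

Emit:
move_arm(rows=[[0,0,0,0,0,1.5,-1],[0,0,0,0,0,1.5,-1],[0,0,0,0,0,0,-1],[0,0,0,0,0,0,-1],[0,0,0,0,0,0,-1],[0,0,0,0,0,0,-1]])

```text
time: 28.98
tool_pos: [0.5321, -0.263, 0.1005]
tool_rot: [-0.001, 0.997, -0.081, -0.001]
contact_force: [-8.1, 7.5, 16.5]
gripper_width: 0.106
grasp_force: 62.8
```

```bash
python3 g.py; python3 - <<'E'
from plant import manip
from h import *
f=manip.grab_frame("scene")
c,s=np.cos(np.radians(9.1)),np.sin(np.radians(9.1)); G=np.array([.5264+c*.035+.001,-.1940+s*.035,.078])
g=cv2.cvtColor(f["img"],cv2.COLOR_BGR2GRAY).astype(np.float32); v=[]
for a in np.radians(range(30,80,4)):
        p=np.array([proj(f,G+[r*np.cos(a),r*np.sin(a),0]) for r in np.linspace(.006,.016,8)],np.float32); v.append(int(cv2.remap(g,p[:,0].copy(),p[:,1].copy(),1).mean()))
print(v)
E
```

```text
t 28.98 pos [ 0.5321 -0.263   0.1005] head -99.31 tilt z [-0.002  0.003 -1.   ] F [-8.1  7.5 16.5] M [1.47 1.4  0.1 ] w 0.106 g 62.8 q6 1.15
[118, 110, 110, 116, 124, 129, 129, 125, 119, 113, 109, 107, 107]
```

```bash
cat > n.py <<'E'
from plant import manip
from h import *
f=manip.grab_frame("scene")
c,s=np.cos(np.radians(9.1)),np.sin(np.radians(9.1)); G=np.array([.5264+c*.035+.001,-.1940+s*.035,.078])
g=cv2.cvtColor(f["img"],cv2.COLOR_BGR2GRAY).astype(np.float32); v={}
for d in range(-20,60,4):
    a=np.radians(d); p=np.array([proj(f,G+[r*np.cos(a),r*np.sin(a),0]) for r in np.linspace(.006,.016,8)],np.float32); v[d]=int(cv2.remap(g,p[:,0].copy(),p[:,1].copy(),1).mean())
print(v)
E
echo
```

Emit:
move_arm(rows=[[0,0,0,0,0,1.5,-1],[0,0,0,0,0,1.5,-1],[0,0,0,0,0,1,-1],[0,0,0,0,0,0,-1],[0,0,0,0,0,0,-1],[0,0,0,0,0,0,-1]])

```text
time: 29.53
tool_pos: [0.5322, -0.263, 0.1005]
tool_rot: [-0.001, 0.993, -0.116, -0.001]
contact_force: [-7.1, 7.0, 16.9]
gripper_width: 0.108
grasp_force: 62.9
```

```bash
python3 g.py; python3 n.py
```

```text
t 29.53 pos [ 0.5322 -0.263   0.1005] head -103.27 tilt z [-0.002  0.003 -1.   ] F [-7.1  7.  16.9] M [1.46 1.35 0.27] w 0.108 g 62.9 q6 1.22
{-20: 155, -16: 156, -12: 157, -8: 157, -4: 157, 0: 156, 4: 155, 8: 153, 12: 151, 16: 148, 20: 142, 24: 134, 28: 123, 32: 114, 36: 111, 40: 117, 44: 125, 48: 131, 52: 133, 56: 132}
```

The needle has stopped at about 36° and the moment has risen to 0.27 N m, so the plug is at its stop. I hand in.

```bash
python3 -c "
from plant import manip
print(manip.job_done())"
```

```text
the job is handed in; nothing more can be done
None
```

Changeover done and handed in at about 29.5 s: angle valve on the free post, ball valve on the spigot, key home, turned to its stop and still gripped; the hand-in returned no verdict.

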